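# Unstack the sharpening stones and seat each in its own holder

### The arm

A 6-joint arm with a two-finger parallel gripper is mounted at the origin on the work surface; the furniture and walls round the work are solid. World frame = base frame: x ahead of the robot, y to its left, z up, the work surface at z = 0. Lengths are in m, angles in rad, forces in N, time in s.
With the tool pointing down it reaches from about 0.375 to 0.975 m from the base axis. Payload 3.8 kg.
Tool frame: the origin (TCP) lies at the very end of the fingers, on their centre line; the grasp point (between the pads) lies 19 mm behind it; z points along the fingers, y is the line along which they close (so a half turn about z gives the same grasp; the last joint's range is limited). The gripper opens to 85 mm and grips with 20 to 120 N. Pads are 22 mm wide; open, the fingers measure 114 mm over their backs; the gripper's body (76 mm by 85 mm) begins 54 mm behind the grasp point. The pads swing forward as they close: fully open they stand 13 mm farther back than shut.
Start: joints at [-1.224, 0.264, 1.604, -0, 1.274, -0.037], TCP at [0.253, -0.626, 0.231] pointing down, gripper open.
Joint ranges: [-2.63, 2.63], [-0.94, 2.18], [0.31, 2.57], [-1.31, 4.45], [0, 2.66], [-2.55, 2.55]. Speed limits (rad/s): [2.57, 2.57, 3.14, 3.14, 3.14, 3.14].

### API

Orientations are given as a rotation vector (axis times angle).
In Python, from workcell import monitor, viewer, job gives the robot as it stands. The module is installed in compiled form; this text tells all that it offers.
- The arm moves only by the tool step_arm, never from a script. Its argument "series" is one flat list of numbers, 4 for each row, row after row: the shift along the tool's x, y, z in m, then the turn about the tool's z in rad. A call has 1 to 8 rows; each row is the pose to reach, as a shift and turn from the pose commanded when the call began, along the tool's axes at that moment; what a row does not reach only later rows make up. A row lasts 1/8 s, in which the tool goes at most 62.5 mm and 10.7 degrees, less where a joint would pass 70% of its speed; a pose out of reach is approached as far as the arm can. A call with a gripper value outside its range is refused whole. "gripper" is the opening, from 0 (shut) to 1 (fully open), set as the call begins (left out, the last holds). The fingers move at their own pace and stop on an object; "newtons" is the grip in N (left out, the last holds). Time passes only in rows, so rows that repeat a pose let the fingers close. It gives the time, the measured TCP pose, the force, the opening and the grip force at its end, in the units of the state.
- monitor.read_state(): the state, without advancing time (a new reading comes with each control period).
- viewer.read_camera(name): name is "scene" or "top"; returns a dict with "image" (384x512x3 uint8, red, green, blue), "intrinsics" (3x3 intrinsics, pixels), "T" (4x4, takes a point from camera to world coordinates). Camera axes: x right, y up, looking along -z (the intrinsics and any distortion apply to the point x, -y, -z); pixel columns grow to the right and rows downward; lengths in m; the calibration is good to about 2 mm. A picture is of the moment at which its call begins. There is no depth.
- job.finish_job(): hands the job in; it is judged then, once.
Trained networks look in a picture, given as the dict that the camera call returned (one of the last four; its "shot" number tells which), for a name from the list of things; names that differ only in an ending like _2 or _b are one class to them, and where a whole thing is asked for, a point or a joint stands for the part that bears it (a point fixed in the world has none). Each returns a list of dicts, best first, with "score" (0 to 1); they miss things now and then, are a little off and sometimes report something else, mostly with a low value. They report only what shows in the picture. A call takes as long as a camera call.
- viewer.boxes_of(picture, label): "extent" ([centre column, centre row, width, height] in pixels, round what is visible of it).
- viewer.spot_point(picture, label): "point" ([column, row] in pixels: a listed point, or the origin of a listed thing).
The state is a dict: "time": time; "q": joint angles; "joint_vel": joint speeds; "joint_torque": joint torques, N m; "tool_pos": TCP position; "tcp_rot": TCP orientation; "wrist_force": force on the tool from outside, world axes, zero at the start; "torque": the same for the moment, N m; "width": opening from 0.0 (shut) to 1.0 (fully open); "grip_force": force on a finger pad.
Only numpy, scipy, OpenCV 4.12 (cv2) and the standard library are available. Lean on these libraries where they do the work, as an engineer would, in place of code of your own. Each camera call takes 0.05 s, during which the arm holds its last target. There are 200 camera calls.

### The job

For the viewing, the four sharpening stones of this lot have been left in one pile. Take the pile apart and set each stone right way up (pale side up) in the wooden holder that was cut for it, lying flat and fully home in the bed. The stones chip easily, so lower them gently into the beds and never tip one over; leave the boxed stone and the oil can where they stand.

Things in the scene. Friction and masses are not known exactly. Their poses are not given: they have to be found in the camera images.
- stone_smallest: the smallest of four grey sharpening stones, a plain bar 30 wide x 75 long x 20 mm high, pale grey upper half and dark grey lower half; at the start on top of the pile. Origin: centre of its underside; own y along its length, x across it, z up. 0.1 kg.
- stone_small: the second smallest of four grey sharpening stones, a plain bar 40 wide x 100 long x 21 mm high, pale grey upper half and dark grey lower half; at the start second from the top. Origin: centre of its underside; own y along its length, x across it, z up. 0.2 kg.
- stone_large: the second largest of four grey sharpening stones, a plain bar 45 wide x 125 long x 23 mm high, pale grey upper half and dark grey lower half; at the start third from the top. Origin: centre of its underside; own y along its length, x across it, z up. 0.3 kg.
- stone_largest: the largest of four grey sharpening stones, a plain bar 50 wide x 150 long x 25 mm high, pale grey upper half and dark grey lower half; at the start at the bottom of the pile, on the table. Origin: centre of its underside; own y along its length, x across it, z up. 0.4 kg.
- holder_smallest: dark wooden holder of the smallest stone, 52 wide x 107 long x 18 mm high, loose on rubber feet; its top has a bed 38 x 83 mm, 8 mm deep (floor 10 mm above the table; 4 mm play all round its stone, which stands 12 mm proud of the rim), a 30 mm wide, 5 mm deep finger notch midway in each long side, brass screws at the ends. Origin: centre of underside; y along its length, z up.
- holder_small: dark wooden holder of the small stone, 62 wide x 132 long x 18 mm high, loose on rubber feet; its top has a bed 48 x 108 mm, 8 mm deep (floor 10 mm above the table; 4 mm play all round its stone, which stands 13 mm proud of the rim), a 30 mm wide, 5 mm deep finger notch midway in each long side, brass screws at the ends. Origin: centre of underside; y along its length, z up.
- holder_large: dark wooden holder of the large stone, 67 wide x 157 long x 18 mm high, loose on rubber feet; its top has a bed 53 x 133 mm, 8 mm deep (floor 10 mm above the table; 4 mm play all round its stone, which stands 15 mm proud of the rim), a 30 mm wide, 5 mm deep finger notch midway in each long side, brass screws at the ends. Origin: centre of underside; y along its length, z up.
- holder_largest: dark wooden holder of the largest stone, 72 wide x 182 long x 18 mm high, loose on rubber feet; its top has a bed 58 x 158 mm, 8 mm deep (floor 10 mm above the table; 4 mm play all round its stone, which stands 17 mm proud of the rim), a 30 mm wide, 5 mm deep finger notch midway in each long side, brass screws at the ends. Origin: centre of underside; y along its length, z up.
- boxed_stone: bystander: a closed brown wooden whetstone box, 66 wide x 200 long x 46 mm high, standing loose among the holders. Origin: centre of its underside; y along its length.
- oil_can: bystander: a small green oil can, 76 mm across, with a thin spout, 136 mm high, at the back left of the work. Origin: centre of its underside.

How it is judged:
By the outcome, as a careful person would: the job done as asked, in the order asked, and still so for the second after the job is handed in, with the robot touching nothing.
It also fails if it takes over 102 s, if anything falls off the work surface, if the arm or the gripper's body presses on something with over 40 N, if the wrist force passes 120 N, or if a joint passes its speed limit or range.

## Working session

There is one attempt and no reset: what is moved stays moved. The work goes in short steps, Python scripts to look and compute and a tool call to move; the robot and the scene stay as the last step left them, time stands still between calls to the robot, and variables do not carry over. Pictures are saved under pics/ and viewed, at most 14 in all, crops included, and the job is handed in when it is done.

Besides the shell and the picture viewer there is one more tool, called after "Call:" by a JSON object that holds its "method" and its "body". step_arm: Moves the arm, as the interface text tells. Its arguments: {"type":"object","properties":{"series":{"type":"array"},"gripper":{"type":"number"},"newtons":{"type":"number"}},"required":["series"]}

```bash
mkdir -p pics; cat > h.py <<'E'
import numpy as np, cv2
from scipy.spatial.transform import Rotation as R
from workcell import monitor, viewer, job
S=['stone_smallest','stone_small','stone_large','stone_largest']; H=['holder_smallest','holder_small','holder_large','holder_largest']
def proj(p,P):
    K=np.array(p['intrinsics']);T=np.array(p['T']);P=np.atleast_2d(P)
    c=(P-T[:3,3])@T[:3,:3]; c=c*[1,-1,-1]; u=c@K.T; return u[:,:2]/u[:,2:]
def ray(p,uv):
    K=np.array(p['intrinsics']);T=np.array(p['T'])
    d=np.linalg.inv(K)@[uv[0],uv[1],1]; return T[:3,3],T[:3,:3]@(d*[1,-1,-1])
def atz(p,uv,z):
    o,d=ray(p,uv); return o+d*(z-o[2])/d[2]
def tri(p,u,q,v):
    o,d=ray(p,u);o2,d2=ray(q,v);A=np.stack([d,-d2],1);s=np.linalg.lstsq(A,o2-o,rcond=None)[0]
    a,b=o+d*s[0],o2+d2*s[1]; return (a+b)/2,np.linalg.norm(a-b)
def save(p,n): cv2.imwrite('pics/'+n+'.png',cv2.cvtColor(p['image'],cv2.COLOR_RGB2BGR))
E
python3 - <<'E'
from h import *
s=monitor.read_state();print(s)
a=viewer.read_camera('scene');b=viewer.read_camera('top');save(a,'scene0');save(b,'top0')
for p in(a,b):print(np.round(p['T'],3).tolist(),np.round(p['intrinsics'],1).tolist(),p.keys())
for n in S+H+['boxed_stone','oil_can']:
  for p in (a,b):
    print(n,[(np.round(r['extent']).tolist(),round(r['score'],2)) for r in viewer.boxes_of(p,n)[:2]],[(np.round(r['point'],1).tolist(),round(r['score'],2)) for r in viewer.spot_point(p,n)[:2]])
E
```

```text
{'time': 0.0, 'q': array([-1.22390952e+00,  2.64761522e-01,  1.60537940e+00, -2.67107629e-05,
        1.27369686e+00, -3.68887143e-02]), 'joint_vel': array([-0.00073555, -0.00012876,  0.00010179,  0.00217228,  0.00056958,
       -0.00086006]), 'joint_torque': array([-4.86880963e-04, -5.15108836e+01, -3.67312396e+01, -1.19086408e-04,
        1.30624854e-02, -1.99839345e-07]), 'tool_pos': array([ 0.25248391, -0.62521013,  0.22995347]), 'tcp_rot': array([-3.08175571e+00, -5.98730302e-01,  5.83653770e-04]), 'wrist_force': array([ 0.31373974,  0.21632303, -0.11071496]), 'torque': array([-0.05206333, -0.0083527 , -0.00104806]), 'grip_force': 0.0, 'width': 1.0019058664298521}
[[-0.913, 0.223, -0.343, 0.205], [-0.409, -0.514, 0.754, 0.781], [-0.008, 0.828, 0.56, 0.602], [0.0, 0.0, 0.0, 1.0]] [[410.6, 0.0, 258.1], [0.0, 410.6, 189.5], [0.0, 0.0, 1.0]] dict_keys(['image', 'intrinsics', 'T', 'shot'])
[[0.024, 0.982, -0.189, 0.312], [-1.0, 0.024, 0.002, 0.071], [0.007, 0.189, 0.982, 1.26], [0.0, 0.0, 0.0, 1.0]] [[490.3, 0.0, 256.3], [0.0, 490.3, 189.6], [0.0, 0.0, 1.0]] dict_keys(['image', 'intr
[... 1188 characters left out ...]
 [([250.0, 151.0, 46.0, 29.0], 0.73)] [([252.3, 147.8], 0.71)]
holder_large [([293.0, 225.0, 41.0, 48.0], 0.87)] [([292.0, 227.3], 0.69)]
holder_large [([249.0, 233.0, 68.0, 35.0], 0.57)] [([246.6, 235.4], 0.95), ([336.2, 237.6], 0.58)]
holder_largest [([241.0, 163.0, 56.0, 36.0], 0.9)] [([246.5, 164.2], 0.84)]
holder_largest [([332.0, 151.0, 72.0, 38.0], 0.92)] [([328.5, 149.2], 0.55)]
boxed_stone [([278.0, 170.0, 56.0, 50.0], 0.91)] [([277.3, 173.2], 0.95)]
boxed_stone [([329.0, 192.0, 77.0, 31.0], 0.86)] [([328.8, 193.4], 0.97)]
oil_can [([186.0, 215.0, 8.0, 16.0], 0.52)] [([248.4, 216.6], 0.42), ([326.3, 169.5], 0.23)]
oil_can [([177.0, 169.0, 30.0, 29.0], 0.91)] [([177.3, 169.3], 0.82)]
```

```bash
python3 - <<'E'
import cv2
a=cv2.imread('pics/scene0.png')[120:270,160:380];b=cv2.imread('pics/top0.png')[110:270,150:400]
cv2.imwrite('pics/s1.png',cv2.resize(a,None,fx=3.6,fy=3.6,interpolation=cv2.INTER_CUBIC))
cv2.imwrite('pics/t1.png',cv2.resize(b,None,fx=3.2,fy=3.2,interpolation=cv2.INTER_CUBIC))
E
```

```text
(no output)
```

View pics/s1.png

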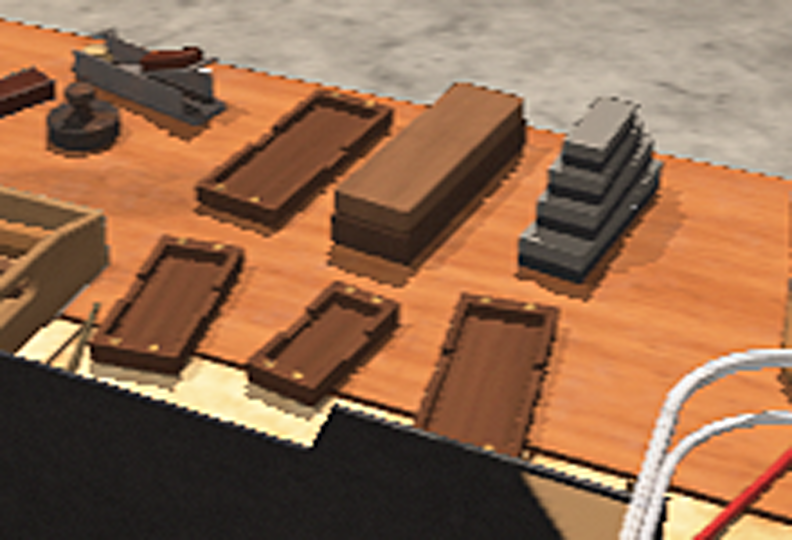

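View pics/t1.png

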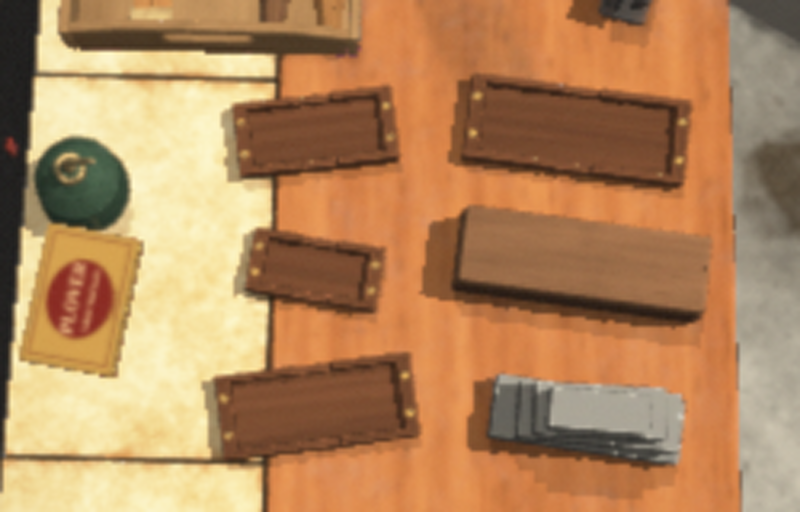

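The scene crop shows the pile at about (326,170) full-frame. The top crop shows the pile at (337,240), the box at (329,192), and the holders at (250,151), (249,195), (249,235) and (332,151), which matches the networks. All the long axes run roughly along world y. Next I fit edges in both views.

```bash
cat >> h.py <<'E'
from scipy.optimize import least_squares
from scipy.ndimage import map_coordinates, gaussian_filter
DIM=dict(stone_smallest=(.03,.075,.089),stone_small=(.04,.1,.069),stone_large=(.045,.125,.048),stone_largest=(.05,.15,.025),holder_smallest=(.052,.107,.018),holder_small=(.062,.132,.018),holder_large=(.067,.157,.018),holder_largest=(.072,.182,.018),boxed_stone=(.066,.2,.046))
def rect(W,L,n=0):
    c=np.array([[-W,-L],[W,-L],[W,L],[-W,L],[-W,-L]])/2
    if not n: return c[:4]
    t=(np.arange(n)+.5)/n*.9+.05
    return np.concatenate([c[i]+(c[i+1]-c[i])*t[:,None] for i in range(4)])
def w3(v,pl,z):
    c,s=np.cos(v[2]),np.sin(v[2]); return np.c_[pl@np.array([[c,s],[-s,c]])+v[:2],np.full(len(pl),z)]
def fit(pics,v,W,L,z,fz=False,skip=(),ws=(5,3,2)):
    """v=(x,y,yaw). edges 0:-y end,1:+x side,2:+y end,3:-x side of the top face. skip: (view,edge)"""
    n=20; pl=rect(W,L,n); v=np.r_[v,z]
    G=[gaussian_filter(p['image'].astype(float),(.6,.6,0)) for p in pics]
    for w in ws:
      for _ in range(3):
        obs=[]
        for k,p in enumerate(pics):
            uv=proj(p,w3(v,pl,v[3])); un=proj(p,w3(v,pl*1.0+np.repeat([[0,-1e-3],[1e-3,0],[0,1e-3],[-1e-3,0]],n,0),v[3]))
            t=np.repeat([uv[i*n+n-1]-uv[i*n] for i in range(4)],n,0); nn=np.c_[t[:,1],-t[:,0]]; nn/=np.linalg.norm(nn,axis=1)[:,None]
            nn*=np.sign(np.sum(nn*(un-uv),1))[:,None]
            s=np.arange(-w-.5,w+.51,.25); q=uv[:,None]+nn[:,None]*s[:,None]
            pr=np.stack([map_coordinates(G[k][...,c],[q[...,1],q[...,0]],order=1,mode='nearest') for c in range(3)],-1)
            g=np.linalg.norm(pr[:,4:]-pr[:,:-4],axis=-1); sm=s[2:-2]
            g=g*np.exp(-(sm/w)**2); i=g.argmax(1); ok=g.max(1)>8
            for e in range(4):
                if (k,e) in skip: ok[e*n:e*n+n]=False
            obs.append((p,uv+nn*sm[i][:,None],nn,ok))
        f=lambda u:np.concatenate([(np.sum((proj(p,w3(u,pl,u[3] if fz else z))-o)*nn,1)*ok) for p,o,nn,ok in obs])
        r=least_squares(f,v,loss='soft_l1',f_scale=.4); v=r.x
        if not fz: v[3]=z
    rs=np.abs(f(v)).reshape(len(pics),4,n); 
    return v,np.median(rs,2).round(2)
def draw(p,im,items,crop,s):
    x0,y0,x1,y1=crop; o=cv2.resize(im[y0:y1,x0:x1],None,fx=s,fy=s,interpolation=cv2.INTER_CUBIC)
    for v,W,L in items:
        u=(proj(p,w3(v,rect(W,L),v[3]))-[x0,y0]+.5)*s-.5
        cv2.polylines(o,[np.round(u*8).astype(int).reshape(-1,1,2)],True,(0,255,0),1,cv2.LINE_AA,3)
    return o
E
cat > m0.py <<'E'
from h import *
import json
a=viewer.read_camera('scene');b=viewer.read_camera('top')
init=dict(holder_smallest=((249.6,195),-.155),holder_small=((250,151),.108),holder_large=((249,235),.125),holder_largest=((330,150.5),-.125),boxed_stone=((332,191),-.124),stone_smallest=((340,237.5),-.05),stone_small=((338,239),-.07),stone_large=((337,240.5),-.08),stone_largest=((334,241),-.09))
out={};it=[]
for n,(uv,yw) in init.items():
    W,L,z=DIM[n]; c=atz(b,uv,z); 
    for fz in (True,False):
        v,r=fit((a,b),[c[0],c[1],yw],W,L,z,fz); print(n,fz,v.round(4),r.tolist())
    v2,r2=fit((b,),[c[0],c[1],yw],W,L,z); print('   top only',v2.round(4),r2.tolist())
    out[n]=v.tolist(); it.append((v,W,L))
json.dump(out,open('fit.json','w'))
bg=lambda p:cv2.cvtColor(p['image'],cv2.COLOR_RGB2BGR)
cv2.imwrite('pics/ft.png',draw(b,bg(b),it,(200,125,390,265),4.2));cv2.imwrite('pics/fs.png',draw(a,bg(a),it,(180,130,350,255),4.7))
print((monitor.read_state()['tool_pos']))
print(R.from_rotvec(monitor.read_state()['tcp_rot']).as_matrix().round(3))
E
python3 m0.py
```

```text
holder_smallest True [ 0.5388  0.09   -0.138   0.0205] [[0.24, 0.26, 0.24, 0.5], [0.25, 0.5, 0.25, 1.0]]
holder_smallest False [ 0.5402  0.0886 -0.1456  0.018 ] [[0.25, 0.37, 0.25, 0.5], [0.24, 0.25, 0.51, 1.25]]
   top only [ 0.5374  0.0899 -0.1083  0.018 ] [[0.24, 0.53, 0.25, 0.47]]
holder_small True [0.6535 0.0918 0.1318 0.0201] [[0.26, 0.4, 0.25, 0.4], [0.03, 0.35, 0.21, 0.62]]
holder_small False [0.652  0.0908 0.1441 0.018 ] [[0.25, 0.24, 0.62, 0.99], [0.24, 0.51, 0.26, 0.24]]
   top only [0.6533 0.0917 0.1389 0.018 ] [[0.01, 0.52, 0.24, 0.47]]
holder_large True [0.4294 0.0851 0.1522 0.0207] [[0.38, 0.24, 0.75, 0.49], [0.24, 0.26, 0.13, 0.26]]
holder_large False [0.4297 0.0844 0.1599 0.018 ] [[0.25, 0.26, 1.12, 0.49], [0.25, 0.26, 0.26, 0.25]]
   top only [0.4301 0.0853 0.1553 0.018 ] [[0.02, 0.26, 0.23, 0.26]]
holder_largest True [ 0.6553 -0.1097 -0.1091  0.0295] [[0.74, 0.26, 0.24, 0.25], [0.38, 0.26, 0.25, 0.25]]
holder_largest False [ 0.659  -0.1231 -0.1145  0.018 ] [[0.25, 0.26, 0.25, 1.26], [0.25, 0.25, 0.25, 0.74]]
   top only [ 0.6575 -0.1223 -0.1137  0.018 ] [[0.25, 0.2
[... 837 characters left out ...]
.24, 0.74, 0.24, 0.75]]
stone_large True [ 0.4272 -0.1339 -0.0456  0.0563] [[0.25, 0.63, 0.25, 0.21], [0.26, 0.22, 0.25, 0.49]]
stone_large False [ 0.4298 -0.1354 -0.0589  0.048 ] [[0.25, 0.63, 0.25, 0.25], [0.49, 0.63, 0.24, 1.38]]
   top only [ 0.4284 -0.1353 -0.0671  0.048 ] [[0.37, 0.29, 0.25, 0.8]]
stone_largest True [ 0.4226 -0.1252 -0.056   0.0424] [[0.5, 0.71, 0.25, 0.21], [0.26, 1.08, 0.49, 1.17]]
stone_largest False [ 0.4221 -0.1284 -0.0725  0.025 ] [[0.25, 0.49, 0.25, 0.47], [0.24, 0.75, 0.26, 0.97]]
   top only [ 0.4229 -0.1281 -0.0405  0.025 ] [[0.28, 1.44, 0.38, 1.03]]
[ 0.25276129 -0.62589001  0.23130015]
[[ 0.927  0.374  0.   ]
 [ 0.374 -0.927 -0.   ]
 [ 0.     0.    -1.   ]]
```

View pics/ft.png

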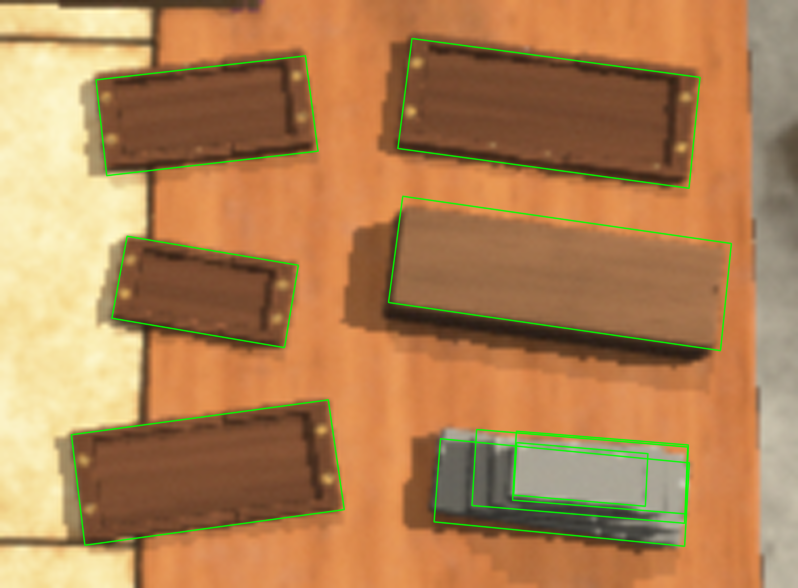

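View pics/fs.png

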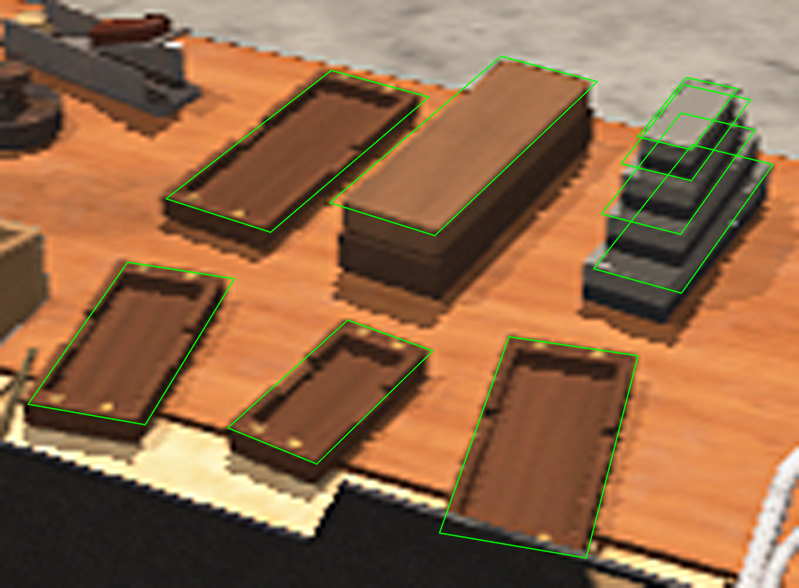

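```bash
python3 - <<'E'
s=open('h.py').read()
s=s.replace("skip=(),ws=(5,3,2)):","skip=(),ws=(4,3,2),sg=None):")
s=s.replace("g=g*np.exp(","\n            if sg is not None: g=np.clip((pr[:,4:]-pr[:,:-4]).mean(-1)*np.repeat(sg,n)[:,None],0,None)\n            g=g*np.exp(").replace("axis=-1); sm=s[2:-2]","axis=-1); sm=s[2:-2]")
open('h.py','w').write(s)
E
cat > m1.py <<'E'
from h import *
import json
a=viewer.read_camera('scene');b=viewer.read_camera('top')
F=json.load(open('fit.json'));it=[]
for n in H+['boxed_stone','stone_smallest']:
    W,L,z=DIM[n]; sg=[1,1,-1,-1] if n[0]!='s' else None; sk=[(0,2)] if n=='holder_large' else []
    if n[0]=='s': sk=[(1,1)]
    v0=F[n][:3]
    for nm,ps,fz,skk in (('both fz',(a,b),True,sk),('top',(b,),False,[(0,e) for k,e in sk if k==1]),('scene',(a,),False,[x for x in sk if x[0]==0]),('both',(a,b),False,sk)):
        v,r=fit(ps,v0,W,L,z,fz,sg=sg,skip=skk); print(n,nm,v.round(4),r.tolist())
    F[n]=v.tolist(); it.append((v,W,L))
json.dump(F,open('fit.json','w'))
bg=lambda p:cv2.cvtColor(p['image'],cv2.COLOR_RGB2BGR)
A=draw(b,bg(b),it,(200,125,390,265),3.1);B=draw(a,bg(a),it,(180,130,350,255),3.4)
w=max(A.shape[1],B.shape[1]); o=np.zeros((A.shape[0]+B.shape[0],w,3),np.uint8);o[:A.shape[0],:A.shape[1]]=A;o[A.shape[0]:,:B.shape[1]]=B
o=cv2.resize(o,None,fx=min(1,600/o.shape[0]),fy=min(1,600/o.shape[0]));cv2.imwrite('pics/f2.png',o);print(o.shape)
E
python3 m1.py
```

```text
holder_smallest both fz [ 0.5414  0.0881 -0.1401  0.0186] [[0.24, 0.25, 0.24, 0.24], [0.26, 0.24, 0.0, 0.47]]
holder_smallest top [ 0.5419  0.0883 -0.1403  0.018 ] [[0.24, 0.26, 0.0, 0.25]]
holder_smallest scene [ 0.5412  0.0871 -0.1372  0.018 ] [[0.24, 0.02, 0.24, 0.27]]
holder_smallest both [ 0.5416  0.0876 -0.1405  0.018 ] [[0.25, 0.25, 0.25, 0.25], [0.25, 0.25, 0.0, 0.25]]
holder_small both fz [0.6563 0.0914 0.15   0.019 ] [[0.24, 0.24, 0.26, 0.24], [0.24, 0.13, 0.0, 0.49]]
holder_small top [0.6571 0.0918 0.1489 0.018 ] [[0.05, 0.25, 0.0, 0.24]]
holder_small scene [0.6566 0.0899 0.1535 0.018 ] [[0.25, 0.24, 0.25, 0.25]]
holder_small both [0.6569 0.0908 0.1469 0.018 ] [[0.24, 0.25, 0.24, 0.25], [0.26, 0.25, 0.0, 0.25]]
holder_large both fz [0.4315 0.085  0.1507 0.0183] [[0.26, 0.25, 0.0, 0.37], [0.24, 0.24, 0.0, 0.0]]
holder_large top [0.4312 0.085  0.1532 0.018 ] [[0.23, 0.02, 0.0, 0.0]]
holder_large scene [0.4318 0.084  0.1508 0.018 ] [[0.23, 0.26, 0.0, 0.24]]
holder_large both [0.4315 0.0848 0.1503 0.018 ] [[0.25, 0.25, 0.0, 0.37], [0.24, 0.24, 0.0, 0.0]]
holder_largest both fz
[... 403 characters left out ...]
.0459] [[0.5, 0.74, 0.37, 0.51], [0.0, 0.73, 0.01, 0.26]]
boxed_stone top [ 0.551  -0.1272 -0.094   0.046 ] [[0.0, 0.49, 0.23, 0.25]]
boxed_stone scene [ 0.553  -0.1277 -0.1203  0.046 ] [[0.5, 0.0, 0.37, 0.05]]
boxed_stone both [ 0.5516 -0.1273 -0.1019  0.046 ] [[0.49, 0.74, 0.38, 0.48], [0.0, 0.77, 0.02, 0.24]]
stone_smallest both fz [ 0.4257 -0.128  -0.0683  0.0903] [[0.25, 0.24, 0.24, 0.23], [0.0, 0.0, 0.25, 0.25]]
stone_smallest top [ 0.426  -0.1283 -0.0779  0.089 ] [[0.0, 0.0, 0.26, 0.25]]
stone_smallest scene [ 0.4261 -0.1304 -0.0522  0.089 ] [[0.26, 0.25, 0.24, 0.12]]
stone_smallest both [ 0.4261 -0.1288 -0.0582  0.089 ] [[0.25, 0.26, 0.25, 0.01], [0.0, 0.0, 0.51, 0.24]]
(600, 411, 3)
```

View pics/f2.png

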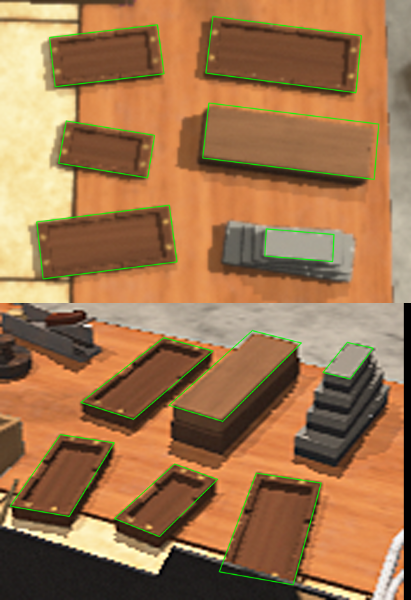

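The fits now agree within 1–2 mm between the two views. Rims stand at about 18–19 mm and the pile top at about 90 mm. I'll move to above the smallest stone.

```bash
cat > plan.py <<'E'
import sys,json,os
from h import *
# usage: plan.py [dx,dy,dz,turn ...done moves] -- x y z yaw   (yaw = world angle of tool y axis)
i=sys.argv.index('--'); fn='cmd.json'
c=json.load(open(fn)) if os.path.exists(fn) else [.253,-.626,.231,float(np.arctan2(-.927,.374))]
def ax(y): return np.array([-np.sin(y),np.cos(y)]),np.array([np.cos(y),np.sin(y)])
for m in sys.argv[1:i]:
    d=[float(t) for t in m.split(',')]; Y=ax(c[3])[1]; X=np.array([-Y[1],Y[0]])
    c=[c[0]+X[0]*d[0]+Y[0]*d[1],c[1]+X[1]*d[0]+Y[1]*d[1],c[2]-d[2],c[3]-d[3]]
json.dump(c,open(fn,'w'))
s=monitor.read_state(); M=R.from_rotvec(s['tcp_rot']).as_matrix()
print('cmd',np.round(c,4),'meas',s['tool_pos'].round(4),round(float(np.arctan2(M[1,1],M[0,1])),4),'tilt',M[:2,2].round(4),'t',round(s['time'],2),'F',s['wrist_force'].round(1),'w',round(s['width'],3))
for k in range(i+1,len(sys.argv),4):
    t=[float(v) for v in sys.argv[k:k+4]]; Y=ax(c[3])[1]; X=np.array([-Y[1],Y[0]]); e=np.array(t[:2])-c[:2]
    print('shift',round(float(e@X),4),round(float(e@Y),4),round(c[2]-t[2],4),'turn',round(c[3]-t[3],4))
E
python3 plan.py -- .4261 -.1288 .150 -.063
```

```text
cmd [ 0.253  -0.626   0.231  -1.1873] meas [ 0.2528 -0.6259  0.2313] -1.187 tilt [-0.  0.] t 2.3 F [-0.7  0.1 -0.1] w 0.996
shift 0.3466 -0.3963 0.081 turn -1.1243
```

Call:
{"method": "step_arm", "body": {"series": [0.04,-0.045,0,-0.14,0.08,-0.09,0,-0.3,0.12,-0.135,0,-0.46,0.16,-0.18,0,-0.62,0.2,-0.225,0,-0.78,0.24,-0.27,0,-0.92,0.28,-0.32,0,-1.04,0.32,-0.365,0,-1.124], "gripper": 0.7}}

```text
time: 3.3
tool_pos: [0.4131, -0.1658, 0.2317]
tcp_rot: [2.287, 2.152, 0.001]
wrist_force: [0.4, -0.4, -0.1]
width: 0.7
grip_force: 0.0
```

```bash
python3 plan.py .32,-.365,0,-1.124 -- .4261 -.1288 .120 -.063 .4261 -.1288 .077 -.063
```

```text
cmd [ 0.4132 -0.1678  0.231  -0.0633] meas [ 0.4131 -0.1658  0.2317] -0.0605 tilt [ 0.0013 -0.0005] t 3.3 F [ 0.4 -0.4 -0.1] w 0.7
shift 0.0397 0.0104 0.111 turn -0.0003
shift 0.0397 0.0104 0.154 turn -0.0003
```

Call:
{"method": "step_arm", "body": {"series": [0.02,0.005,0.03,0,0.04,0.01,0.07,0,0.04,0.01,0.1,0,0.04,0.01,0.111,0,0.04,0.01,0.111,0]}}

```text
time: 3.92
tool_pos: [0.425, -0.1284, 0.1201]
tcp_rot: [-2.29, -2.149, 0.001]
wrist_force: [0.6, -0.5, 1.1]
width: 0.702
grip_force: 0.0
```

```bash
cat > look.py <<'E'
import sys
from h import *
# look.py name  scene(x0,y0,x1,y1,s) top(...)
a=viewer.read_camera('scene');b=viewer.read_camera('top');O=[]
for p,c in ((a,sys.argv[2]),(b,sys.argv[3])):
    x0,y0,x1,y1=map(int,c.split(',')); im=cv2.cvtColor(p['image'],cv2.COLOR_RGB2BGR)[y0:y1,x0:x1]; f=400/(x1-x0); f=min(f,600/(y1-y0))
    im=cv2.resize(im,None,fx=f,fy=f,interpolation=cv2.INTER_CUBIC); o=np.zeros((600,400,3),np.uint8); o[:im.shape[0],:im.shape[1]]=im; O.append(o); print(round(f,2))
o=np.hstack(O); o=o[:max(np.nonzero(o.sum((1,2)))[0])+1]; cv2.imwrite('pics/%s.png'%sys.argv[1],o)
E
python3 plan.py .04,.01,.111,0 -- .4261 -.1288 .077 -.063; python3 look.py l1 280,110,360,210 290,200,390,290
```

```text
cmd [ 0.4257 -0.1285  0.12   -0.0633] meas [ 0.425  -0.1284  0.1201] -0.0633 tilt [-0.0009  0.0003] t 3.92 F [ 0.6 -0.5  1.1] w 0.702
shift -0.0003 0.0004 0.043 turn -0.0003
5.0
4.0
```

View pics/l1.png

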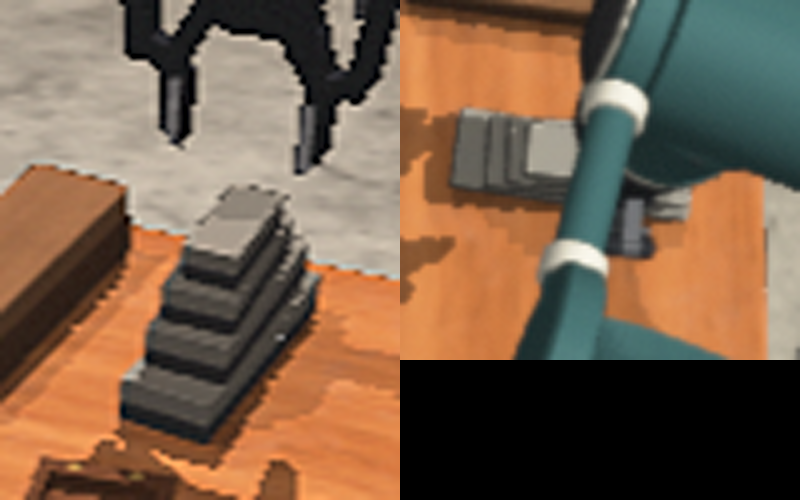

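```bash
python3 - <<'E'
from h import *
a=viewer.read_camera('scene');Y=np.array([np.cos(-.063),np.sin(-.063)]);X=np.array([-Y[1],Y[0]])
for z in (.12,.125,.13):
  for s in (-1,1):
    P=[np.r_[np.array([.4257,-.1285])+s*.030*Y+k*.011*X,z] for k in(-1,1)]
    print(z,s,((proj(a,P)-[280,110])*5).round(0).tolist())
E
```

```text
0.12 -1 [[302.0, 167.0], [288.0, 186.0]]
0.12 1 [[189.0, 142.0], [173.0, 160.0]]
0.125 -1 [[303.0, 158.0], [289.0, 177.0]]
0.125 1 [[190.0, 134.0], [174.0, 151.0]]
0.13 -1 [[304.0, 149.0], [290.0, 168.0]]
0.13 1 [[191.0, 125.0], [175.0, 142.0]]
```

At opening 0.7 the fingertips show at scene pixels (315,138) and (340,145). That puts them about 8 mm above the TCP and centred over the stone. Descending to grasp.

Call:
{"method": "step_arm", "body": {"series": [0,0,0.015,0,0,0,0.03,0,0,0,0.04,0,0,0,0.047,0,0,0,0.047,0], "gripper": 0.7}}

```text
time: 4.7
tool_pos: [0.4246, -0.1281, 0.0724]
tcp_rot: [-2.289, -2.149, 0.001]
wrist_force: [0.2, -0.2, 0.3]
width: 0.702
grip_force: 0.0
```

Call:
{"method": "step_arm", "body": {"series": [0,0,0,0,0,0,0,0,0,0,0,0,0,0,0,0,0,0,0,0,0,0,0,0], "gripper": 0.2, "newtons": 25}}

```text
time: 5.45
tool_pos: [0.4259, -0.1285, 0.0738]
tcp_rot: [2.29, 2.15, 0.001]
wrist_force: [-0.2, -0.2, 4.5]
width: 0.344
grip_force: 25.5
```

Call:
{"method": "step_arm", "body": {"series": [0,0,-0.005,0,0,0,-0.015,0,0,0,-0.03,0,0,0,-0.05,0,0,0,-0.07,0,0,0,-0.08,0,0,0,-0.08,0]}}

```text
time: 6.32
tool_pos: [0.426, -0.1286, 0.1545]
tcp_rot: [2.289, 2.149, 0.002]
wrist_force: [-1.4, 0.3, -1.0]
width: 0.346
grip_force: 24.9
```

```bash
python3 plan.py 0,0,.047,0 0,0,-.08,0 -- .5416 .0876 .100 -.1405 .5416 .0876 .05 -.1405; python3 - <<'E'
from h import *
b=viewer.read_camera('top');a=viewer.read_camera('scene')
print([viewer.boxes_of(p,n)[:1] for p in(a,b) for n in S[:2]])
E
```

```text
cmd [ 0.4257 -0.1285  0.153  -0.0633] meas [ 0.426  -0.1286  0.1545] -0.063 tilt [ 0.0022 -0.0008] t 6.33 F [-1.4  0.3 -1. ] w 0.346
shift 0.223 0.102 0.053 turn 0.0772
shift 0.223 0.102 0.103 turn 0.0772
[[{'extent': [326.2, 126.9, 15.0, 20.9], 'score': 0.76}], [{'extent': [327.8, 164.4, 24.7, 26.7], 'score': 0.94}], [], [{'extent': [334.2, 242.3, 62.5, 34.0], 'score': 0.4}]]
```

Call:
{"method": "step_arm", "body": {"series": [0.01,0.005,0,0,0.035,0.016,0,0.02,0.075,0.034,0,0.04,0.12,0.055,0,0.06,0.165,0.075,0,0.077,0.2,0.091,0,0.077,0.218,0.1,0,0.077,0.223,0.102,0,0.077]}}

```text
time: 7.62
tool_pos: [0.5413, 0.0887, 0.1529]
tcp_rot: [-2.369, -2.062, 0.001]
wrist_force: [-0.4, 0.5, -0.8]
width: 0.348
grip_force: 24.9
```

Call:
{"method": "step_arm", "body": {"series": [0,0,0.01,0,0,0,0.03,0,0,0,0.055,0,0,0,0.08,0,0,0,0.095,0,0,0,0.103,0,0,0,0.103,0]}}

```text
time: 8.5
tool_pos: [0.5408, 0.0874, 0.05]
tcp_rot: [-2.372, -2.06, 0.001]
wrist_force: [-0.2, -0.5, -1.5]
width: 0.345
grip_force: 24.9
```

```bash
python3 plan.py .223,.102,0,.077 0,0,.103,0 -- .5416 .0876 .02 -.1405; python3 look.py l2 210,170,300,250 210,165,290,225
```

```text
cmd [ 0.5416  0.0876  0.05   -0.1403] meas [0.5408 0.0874 0.05  ] -0.1405 tilt [-0.0008 -0.0001] t 8.5 F [-0.2 -0.5 -1.5] w 0.345
shift -0.0 -0.0 0.03 turn 0.0002
4.44
5.0
```

View pics/l2.png

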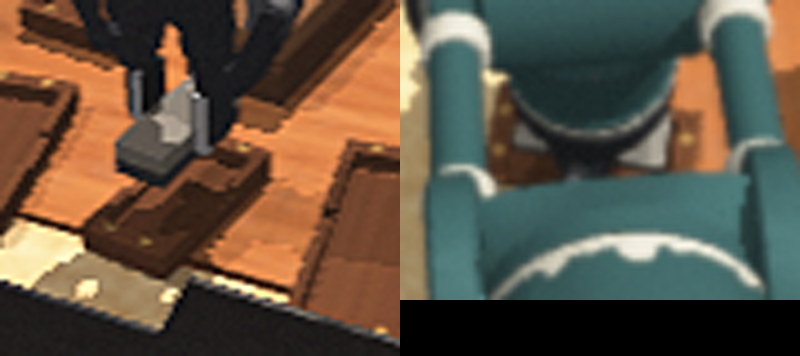

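The stone hangs level over the smallest holder, with its front end at about scene pixel (240,210). I'll lower it slowly and watch the force.

Call:
{"method": "step_arm", "body": {"series": [0,0,0.008,0,0,0,0.016,0,0,0,0.022,0,0,0,0.026,0,0,0,0.029,0,0,0,0.031,0,0,0,0.032,0,0,0,0.032,0]}}

```text
time: 9.6
tool_pos: [0.5412, 0.0878, 0.0183]
tcp_rot: [2.371, 2.061, 0.0]
wrist_force: [-0.7, -0.5, -1.3]
width: 0.348
grip_force: 24.9
```

Call:
{"method": "step_arm", "body": {"series": [0,0,0.001,0,0,0,0.002,0,0,0,0.003,0,0,0,0.004,0,0,0,0.004,0]}}

```text
time: 10.22
tool_pos: [0.5412, 0.0878, 0.0149]
tcp_rot: [-2.371, -2.061, 0.0]
wrist_force: [-1.9, 0.4, 5.2]
width: 0.348
grip_force: 25.6
```

Call:
{"method": "step_arm", "body": {"series": [0,0,0,0,0,0,0,0,0,0,-0.001,0,0,0,-0.002,0], "gripper": 0.5}}

```text
time: 10.72
tool_pos: [0.5411, 0.0878, 0.0163]
tcp_rot: [-2.371, -2.061, 0.0]
wrist_force: [-0.5, 0.8, 0.1]
width: 0.501
grip_force: 0.0
```

Call:
{"method": "step_arm", "body": {"series": [0,0,-0.01,0,0,0,-0.03,0,0,0,-0.06,0,0,0,-0.1,0,0,0,-0.14,0,0,0,-0.17,0,0,0,-0.17,0], "gripper": 0.75}}

```text
time: 11.6
tool_pos: [0.5436, 0.0881, 0.1905]
tcp_rot: [2.368, 2.058, 0.01]
wrist_force: [0.0, 0.6, 0.3]
width: 0.755
grip_force: 0.0
```

```bash
cat > fs.py <<'E'
import sys,json
from h import *
# fs.py name x y yaw ztop [holder]
n=sys.argv[1]; x,y,yw,z=map(float,sys.argv[2:6]); sk=eval(sys.argv[6]) if len(sys.argv)>6 else []
a=viewer.read_camera('scene');b=viewer.read_camera('top');W,L,_=DIM[n]
for nm,ps,fz,s in (('both fz',(a,b),True,sk),('both',(a,b),False,sk),('scene',(a,),False,[q for q in sk if q[0]==0]),('top',(b,),False,[(0,q[1]) for q in sk if q[0]==1])):
    v,r=fit(ps,[x,y,yw],W,L,z,fz,skip=s); print(nm,v.round(4),r.tolist())
E
python3 plan.py 0,0,.036,0 0,0,-.002,0 0,0,-.17,0 -- .43 -.137 .184 -.065
python3 fs.py stone_smallest .5416 .0876 -.1405 .03
python3 fs.py stone_small .429 -.14 -.065 .069
python3 look.py l3 180,120,350,255 200,125,390,265
```

```text
cmd [ 0.5416  0.0876  0.186  -0.1403] meas [0.5436 0.0881 0.1905] -0.14 tilt [0.0076 0.0009] t 11.6 F [0.  0.6 0.3] w 0.755
shift -0.238 -0.0791 0.002 turn -0.0753
both fz [ 0.5411  0.0889 -0.1323  0.0318] [[0.25, 0.13, 0.25, 0.0], [0.13, 0.24, 0.25, 0.24]]
both [ 0.5419  0.0882 -0.1352  0.03  ] [[0.25, 0.01, 0.25, 0.24], [0.25, 0.25, 0.25, 0.26]]
scene [ 0.5421  0.0867 -0.1424  0.03  ] [[0.25, 0.01, 0.24, 0.01]]
top [ 0.5388  0.0892 -0.0285  0.03  ] [[0.25, 0.25, 0.01, 0.48]]
both fz [ 0.4278 -0.1325 -0.025   0.0701] [[0.25, 0.02, 0.25, 0.12], [0.0, 0.24, 0.0, 0.25]]
both [ 0.4281 -0.1331 -0.0214  0.069 ] [[0.38, 0.01, 0.25, 0.01], [0.0, 0.25, 0.24, 0.24]]
scene [ 0.428  -0.1345 -0.0253  0.069 ] [[0.25, 0.01, 0.25, 0.01]]
top [ 0.4281 -0.1326 -0.026   0.069 ] [[0.0, 0.25, 0.01, 0.24]]
2.35
2.11
```

View pics/l3.png

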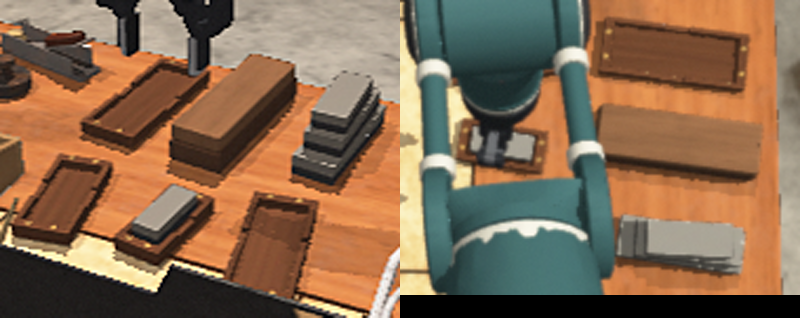

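The smallest stone sits flat in its bed, at scene crop (165,210). The pile's next stone is unobstructed. Now the second stone.

```bash
python3 plan.py -- .4281 -.1331 .1 -.0235 .4281 -.1331 .051 -.0235
```

```text
cmd [ 0.5416  0.0876  0.186  -0.1403] meas [0.54   0.0877 0.1845] -0.14 tilt [-0.0031 -0.0003] t 11.9 F [-0.5  0.5 -0.5] w 0.752
shift -0.2344 -0.0815 0.086 turn -0.1168
shift -0.2344 -0.0815 0.135 turn -0.1168
```

Call:
{"method": "step_arm", "body": {"series": [-0.03,-0.01,0,-0.02,-0.08,-0.028,0,-0.05,-0.13,-0.045,0,-0.08,-0.18,-0.063,0,-0.11,-0.22,-0.076,0,-0.117,-0.2344,-0.0815,0.02,-0.117,-0.2344,-0.0815,0.05,-0.117,-0.2344,-0.0815,0.08,-0.117]}}

```text
time: 12.9
tool_pos: [0.427, -0.1332, 0.1048]
tcp_rot: [-2.247, -2.194, 0.001]
wrist_force: [-0.2, 0.8, -0.5]
width: 0.752
grip_force: 0.0
```

Call:
{"method": "step_arm", "body": {"series": [0,0,0.015,0,0,0,0.03,0,0,0,0.042,0,0,0,0.05,0,0,0,0.055,0,0,0,0.055,0]}}

```text
time: 13.65
tool_pos: [0.4277, -0.1329, 0.0512]
tcp_rot: [-2.247, -2.196, 0.0]
wrist_force: [0.7, -0.2, 0.6]
width: 0.749
grip_force: 0.0
```

Call:
{"method": "step_arm", "body": {"series": [0,0,0,0,0,0,0,0,0,0,0,0,0,0,0,0,0,0,0,0,0,0,0,0], "gripper": 0.3, "newtons": 35}}

```text
time: 14.4
tool_pos: [0.4284, -0.1332, 0.0519]
tcp_rot: [2.246, 2.195, 0.001]
wrist_force: [0.0, -0.1, 4.6]
width: 0.458
grip_force: 37.9
```

Call:
{"method": "step_arm", "body": {"series": [0,0,-0.005,0,0,0,-0.015,0,0,0,-0.03,0,0,0,-0.05,0,0,0,-0.07,0,0,0,-0.09,0,0,0,-0.1,0,0,0,-0.1,0]}}

```text
time: 15.4
tool_pos: [0.4284, -0.1332, 0.1524]
tcp_rot: [2.245, 2.194, 0.001]
wrist_force: [-0.1, -0.2, -2.4]
width: 0.456
grip_force: 37.1
```

```bash
python3 plan.py -.2344,-.0815,.08,-.117 0,0,.055,0 0,0,-.1,0 -- .6567 .0910 .15 .149;  python3 fs.py stone_large .429 -.135 -.06 .048 |head -2
```

```text
cmd [ 0.4281 -0.1331  0.151  -0.0233] meas [ 0.4284 -0.1332  0.1524] -0.023 tilt [ 0.0021 -0.0008] t 15.4 F [-0.1 -0.2 -2.4] w 0.456
shift 0.2294 0.2233 0.001 turn -0.1723
both fz [ 0.4263 -0.1348 -0.0699  0.0493] [[0.25, 0.24, 0.25, 0.01], [0.0, 0.0, 0.25, 0.01]]
both [ 0.4266 -0.1355 -0.0667  0.048 ] [[0.51, 0.0, 0.26, 0.0], [0.0, 0.0, 0.23, 0.25]]
```

Call:
{"method": "step_arm", "body": {"series": [0.01,0.01,0,-0.01,0.03,0.03,0,-0.03,0.06,0.059,0,-0.06,0.095,0.093,0,-0.09,0.13,0.127,0,-0.12,0.165,0.161,0,-0.15,0.195,0.19,0,-0.172,0.215,0.209,0,-0.172]}}

```text
time: 16.5
tool_pos: [0.6427, 0.0799, 0.1497]
tcp_rot: [-2.047, -2.382, 0.001]
wrist_force: [-0.7, -0.9, -2.6]
width: 0.458
grip_force: 37.1
```

```bash
python3 plan.py .215,.209,0,-.172 -- .6567 .0910 .045 .149
```

```text
cmd [0.6421 0.077  0.151  0.1487] meas [0.6427 0.0799 0.1497] 0.151 tilt [-0.0014  0.0004] t 16.5 F [-0.7 -0.9 -2.6] w 0.458
shift 0.0117 0.0165 0.106 turn -0.0003
```

Call:
{"method": "step_arm", "body": {"series": [0.006,0.008,0,0,0.012,0.0165,0.01,0,0.012,0.0165,0.03,0,0.012,0.0165,0.055,0,0.012,0.0165,0.08,0,0.012,0.0165,0.098,0,0.012,0.0165,0.106,0,0.012,0.0165,0.106,0]}}

```text
time: 17.5
tool_pos: [0.6556, 0.0912, 0.0446]
tcp_rot: [-2.05, -2.38, 0.001]
wrist_force: [0.0, 0.9, -2.3]
width: 0.459
grip_force: 37.0
```

```bash
python3 plan.py .012,.0165,.106,0 -- .6567 .0910 .017 .149; python3 fs.py stone_small .6567 .0910 .149 .063|sed -n 3p; python3 fs.py stone_smallest .5416 .0876 -.1405 .03|sed -n 3p
```

```text
cmd [0.6566 0.0913 0.045  0.1487] meas [0.6556 0.0912 0.0446] 0.1487 tilt [-0.0012 -0.0001] t 17.5 F [ 0.   0.9 -2.3] w 0.459
shift -0.0003 0.0 0.028 turn -0.0003
scene [0.655  0.0926 0.1337 0.063 ] [[0.25, 0.22, 0.25, 0.49]]
scene [ 0.5424  0.0863 -0.1228  0.03  ] [[0.26, 0.24, 0.24, 0.02]]
```

Call:
{"method": "step_arm", "body": {"series": [-0.001,0,0.006,0,-0.001,0,0.013,0,-0.001,0,0.019,0,-0.001,0,0.023,0,-0.001,0,0.026,0,-0.001,0,0.028,0,-0.001,0,0.028,0]}}

```text
time: 18.58
tool_pos: [0.6563, 0.0905, 0.0172]
tcp_rot: [-2.05, -2.381, 0.0]
wrist_force: [-0.1, -0.5, -1.8]
width: 0.454
grip_force: 37.1
```

Call:
{"method": "step_arm", "body": {"series": [0,0,0.001,0,0,0,0.002,0,0,0,0.003,0,0,0,0.004,0,0,0,0.004,0]}}

```text
time: 19.2
tool_pos: [0.6564, 0.0905, 0.014]
tcp_rot: [2.05, 2.381, 0.0]
wrist_force: [-2.7, -0.9, 3.9]
width: 0.458
grip_force: 37.7
```

Call:
{"method": "step_arm", "body": {"series": [0,0,0,0,0,0,0,0,0,0,-0.001,0,0,0,-0.002,0], "gripper": 0.6}}

```text
time: 19.7
tool_pos: [0.6563, 0.0906, 0.0153]
tcp_rot: [2.05, 2.381, 0.0]
wrist_force: [-0.9, 0.2, 0.3]
width: 0.599
grip_force: 0.0
```

Call:
{"method": "step_arm", "body": {"series": [0,0,-0.01,0,0,0,-0.03,0,0,0,-0.06,0,0,0,-0.1,0,0,0,-0.13,0,0,0,-0.15,0,0,0,-0.15,0], "gripper": 0.8}}

```text
time: 20.58
tool_pos: [0.6579, 0.0907, 0.1684]
tcp_rot: [2.048, 2.378, 0.006]
wrist_force: [-0.0, -0.4, 0.2]
width: 0.802
grip_force: 0.0
```

```bash
python3 plan.py -.001,0,.028,0 0,0,.004,0 0,0,-.002,0 0,0,-.15,0 -- .4265 -.1353 .163 -.067;python3 fs.py stone_small .6567 .0910 .149 .031|sed -n 1,3p; python3 fs.py stone_large .4265 -.135 -.066 .048
```

```text
cmd [0.6568 0.0903 0.165  0.1487] meas [0.6579 0.0907 0.1684] 0.149 tilt [0.0051 0.0005] t 20.57 F [-0.  -0.4  0.2] w 0.802
shift -0.189 -0.2612 0.002 turn 0.2157
both fz [0.6468 0.1047 0.1051 0.0435] [[0.28, 0.26, 0.23, 0.27], [0.01, 1.07, 0.25, 0.0]]
both [0.6569 0.0906 0.1406 0.031 ] [[0.23, 0.03, 0.13, 0.12], [0.11, 0.0, 0.35, 0.0]]
scene [0.6571 0.0901 0.1415 0.031 ] [[0.24, 0.01, 0.24, 0.01]]
both fz [ 0.426  -0.1348 -0.0737  0.0494] [[0.25, 0.24, 0.25, 0.0], [0.26, 0.24, 0.24, 0.24]]
both [ 0.4263 -0.1356 -0.0741  0.048 ] [[0.5, 0.0, 0.25, 0.0], [0.25, 0.25, 0.37, 0.25]]
scene [ 0.4263 -0.1373 -0.075   0.048 ] [[0.25, 0.02, 0.25, 0.02]]
top [ 0.4263 -0.1351 -0.0732  0.048 ] [[0.26, 0.24, 0.24, 0.24]]
```

Call:
{"method": "step_arm", "body": {"series": [-0.02,-0.028,0,0.02,-0.052,-0.072,0,0.06,-0.085,-0.118,0,0.1,-0.118,-0.164,0,0.14,-0.15,-0.208,0,0.18,-0.175,-0.242,0,0.21,-0.189,-0.2612,0.01,0.223,-0.189,-0.2612,0.03,0.223]}}

```text
time: 21.78
tool_pos: [0.4246, -0.1362, 0.1344]
tcp_rot: [-2.305, -2.134, 0.001]
wrist_force: [0.3, -0.1, -0.4]
width: 0.802
grip_force: 0.0
```

```bash
python3 plan.py -.189,-.2612,.03,.223 -- .4263 -.1354 .027 -.074
```

```text
cmd [ 0.4265 -0.1353  0.135  -0.0743] meas [ 0.4246 -0.1362  0.1344] -0.0767 tilt [-0.0006 -0.0001] t 21.77 F [ 0.3 -0.1 -0.4] w 0.802
shift -0.0001 -0.0001 0.108 turn -0.0003
```

Call:
{"method": "step_arm", "body": {"series": [0,0,0.015,0,0,0,0.04,0,0,0,0.065,0,0,0,0.085,0,0,0,0.098,0,0,0,0.105,0,0,0,0.108,0,0,0,0.108,0]}}

```text
time: 22.78
tool_pos: [0.4265, -0.1353, 0.0276]
tcp_rot: [2.302, 2.137, 0.0]
wrist_force: [0.3, -0.4, 0.0]
width: 0.8
grip_force: 0.0
```

Call:
{"method": "step_arm", "body": {"series": [0,0,0,0,0,0,0,0,0,0,0,0,0,0,0,0,0,0,0,0,0,0,0,0], "gripper": 0.38, "newtons": 45}}

```text
time: 23.52
tool_pos: [0.4269, -0.1355, 0.0281]
tcp_rot: [2.301, 2.137, 0.001]
wrist_force: [0.2, 0.8, 5.6]
width: 0.517
grip_force: 48.4
```

Call:
{"method": "step_arm", "body": {"series": [0,0,-0.005,0,0,0,-0.015,0,0,0,-0.03,0,0,0,-0.05,0,0,0,-0.07,0,0,0,-0.08,0,0,0,-0.08,0]}}

```text
time: 24.4
tool_pos: [0.4268, -0.1354, 0.1084]
tcp_rot: [2.301, 2.136, 0.002]
wrist_force: [0.6, -0.3, -2.4]
width: 0.517
grip_force: 47.5
```

```bash
python3 plan.py 0,0,.108,0 0,0,-.08,0 -- .4313 .0848 .107 .151;python3 fs.py stone_largest .423 -.128 -.06 .025
```

```text
cmd [ 0.4265 -0.1353  0.107  -0.0743] meas [ 0.4268 -0.1354  0.1084] -0.074 tilt [ 0.0022 -0.0008] t 24.4 F [ 0.6 -0.3 -2.4] w 0.517
shift 0.2199 -0.0115 0.0 turn -0.2253
both fz [ 0.4244 -0.1282 -0.1233  0.028 ] [[0.88, 0.0, 0.75, 0.5], [0.01, 0.0, 0.24, 0.25]]
both [ 0.4256 -0.129  -0.1181  0.025 ] [[0.25, 0.01, 0.13, 0.5], [0.0, 0.0, 0.25, 0.22]]
scene [ 0.4226 -0.1306 -0.0473  0.025 ] [[0.34, 0.52, 0.21, 0.27]]
top [ 0.4271 -0.1288 -0.1042  0.025 ] [[0.0, 0.0, 0.23, 0.14]]
```

Call:
{"method": "step_arm", "body": {"series": [0.012,0,0,-0.01,0.035,-0.002,0,-0.04,0.07,-0.004,0,-0.08,0.11,-0.006,0,-0.12,0.15,-0.008,0,-0.16,0.185,-0.01,0,-0.2,0.21,-0.011,0,-0.2253,0.22,-0.0115,0,-0.2253]}}

```text
time: 25.5
tool_pos: [0.4299, 0.0867, 0.1065]
tcp_rot: [-2.044, -2.384, 0.002]
wrist_force: [-0.3, -0.2, -3.2]
width: 0.519
grip_force: 47.4
```

Call:
{"method": "step_arm", "body": {"series": [0,0,0.01,0,0,0,0.03,0,0,0,0.05,0,0,0,0.062,0,0,0,0.067,0,0,0,0.067,0]}}

```text
time: 26.25
tool_pos: [0.4308, 0.0848, 0.0401]
tcp_rot: [-2.048, -2.382, 0.001]
wrist_force: [-0.1, -0.1, -3.1]
width: 0.519
grip_force: 47.3
```

```bash
python3 plan.py .22,-.0115,0,-.2253 0,0,.067,0 -- .4313 .0848 .016 .151; python3 fs.py stone_large .4313 .0848 .151 .061|sed -n 1,3p;python3 fs.py stone_largest .424 -.128 -.08 .025
```

```text
cmd [0.4313 0.0849 0.04   0.151 ] meas [0.4308 0.0848 0.0401] 0.1508 tilt [-0.0005 -0.0001] t 26.25 F [-0.1 -0.1 -3.1] w 0.519
shift -0.0001 -0.0 0.024 turn -0.0
both fz [0.4335 0.0831 0.201  0.0591] [[0.5, 0.75, 0.25, 0.25], [0.44, 0.0, 0.68, 0.63]]
both [0.4329 0.0847 0.1948 0.061 ] [[1.25, 0.63, 0.5, 0.37], [0.51, 0.0, 1.12, 0.52]]
scene [0.4342 0.0856 0.2338 0.061 ] [[1.12, 0.26, 0.25, 0.25]]
both fz [ 0.4252 -0.1282 -0.1255  0.0283] [[0.75, 0.13, 0.13, 0.25], [0.25, 0.24, 0.25, 0.25]]
both [ 0.4258 -0.129  -0.1196  0.025 ] [[0.13, 0.0, 0.25, 0.13], [0.25, 0.25, 0.25, 0.13]]
scene [ 0.4185 -0.1372  0.0454  0.025 ] [[0.37, 0.5, 0.88, 0.62]]
top [ 0.4259 -0.1286 -0.1237  0.025 ] [[0.25, 0.24, 0.25, 0.25]]
```

```bash
python3 look.py l4 240,180,330,260 200,205,290,265
```

```text
4.44
4.44
```

View pics/l4.png

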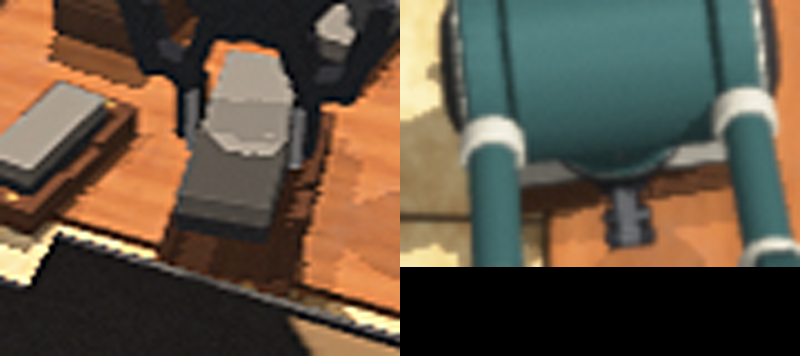

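The large stone hangs level and parallel above its holder, with its near end at about scene pixel (290,230). Lowering.

Call:
{"method": "step_arm", "body": {"series": [0,0,0.006,0,0,0,0.012,0,0,0,0.017,0,0,0,0.021,0,0,0,0.023,0,0,0,0.024,0,0,0,0.024,0]}}

```text
time: 27.42
tool_pos: [0.4309, 0.0851, 0.0163]
tcp_rot: [2.047, 2.383, 0.0]
wrist_force: [0.3, -0.3, -3.3]
width: 0.513
grip_force: 47.4
```

Call:
{"method": "step_arm", "body": {"series": [0,0,0.001,0,0,0,0.002,0,0,0,0.003,0,0,0,0.004,0,0,0,0.004,0]}}

```text
time: 28.05
tool_pos: [0.4309, 0.0851, 0.0131]
tcp_rot: [-2.047, -2.383, 0.0]
wrist_force: [-3.2, -1.9, 7.3]
width: 0.517
grip_force: 48.5
```

Call:
{"method": "step_arm", "body": {"series": [0,0,0,0,0,0,0,0,0,0,-0.001,0,0,0,-0.002,0], "gripper": 0.65}}

```text
time: 28.55
tool_pos: [0.4309, 0.0851, 0.0144]
tcp_rot: [2.047, 2.383, 0.0]
wrist_force: [0.0, 0.4, -0.5]
width: 0.65
grip_force: 0.0
```

Call:
{"method": "step_arm", "body": {"series": [0,0,-0.01,0,0,0,-0.03,0,0,0,-0.055,0,0,0,-0.08,0,0,0,-0.1,0,0,0,-0.11,0,0,0,-0.11,0], "gripper": 0.85}}

```text
time: 29.42
tool_pos: [0.4315, 0.0852, 0.1251]
tcp_rot: [2.046, 2.382, 0.002]
wrist_force: [-0.3, -0.4, -0.0]
width: 0.85
grip_force: 0.0
```

```bash
python3 plan.py 0,0,.024,0 0,0,.004,0 0,0,-.002,0 0,0,-.11,0 -- .4258 -.1286 .124 -.1235;python3 fs.py stone_large .4313 .0848 .151 .033|sed -n 1,3p; python3 fs.py stone_largest .4257 -.1286 -.12 .025; python3 look.py l5 240,140,350,255 200,175,390,270
```

```text
cmd [0.4313 0.0849 0.124  0.151 ] meas [0.4315 0.0852 0.1251] 0.1512 tilt [0.0019 0.0003] t 29.43 F [-0.3 -0.4 -0. ] w 0.85
shift -0.2103 -0.0376 0.0 turn 0.2745
both fz [0.4315 0.0845 0.15   0.0331] [[0.25, 0.24, 0.25, 0.24], [0.5, 0.0, 0.38, 0.26]]
both [0.4315 0.0845 0.15   0.033 ] [[0.25, 0.12, 0.25, 0.24], [0.5, 0.0, 0.38, 0.25]]
scene [0.4314 0.0843 0.1554 0.033 ] [[0.13, 0.01, 0.24, 0.24]]
both fz [ 0.4257 -0.1284 -0.1187  0.0268] [[0.21, 0.24, 0.21, 0.01], [0.23, 0.24, 0.25, 0.22]]
both [ 0.4259 -0.1291 -0.1239  0.025 ] [[0.0, 0.24, 0.38, 0.02], [0.25, 0.23, 0.25, 0.02]]
scene [ 0.4264 -0.1311 -0.1151  0.025 ] [[0.21, 0.25, 0.21, 0.01]]
top [ 0.4258 -0.1287 -0.1239  0.025 ] [[0.24, 0.22, 0.24, 0.24]]
3.64
2.11
```

View pics/l5.png

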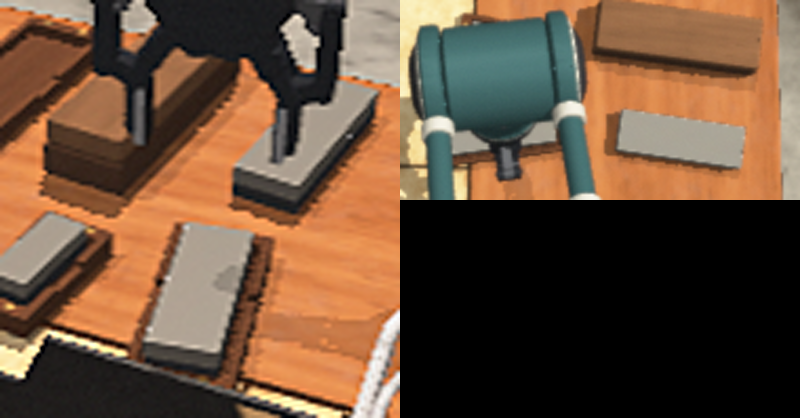

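The large stone is home, at scene crop (200,295), and the largest lies free on the table. Now the largest.

Call:
{"method": "step_arm", "body": {"series": [-0.02,-0.003,0,0.03,-0.055,-0.01,0,0.08,-0.095,-0.017,0,0.14,-0.135,-0.024,0,0.2,-0.17,-0.03,0,0.25,-0.2,-0.036,0,0.273,-0.2104,-0.0376,0.01,0.273,-0.2104,-0.0376,0.03,0.273]}}

```text
time: 30.72
tool_pos: [0.426, -0.1292, 0.0939]
tcp_rot: [2.353, 2.08, 0.001]
wrist_force: [-0.3, -0.1, 0.5]
width: 0.854
grip_force: 0.0
```

Call:
{"method": "step_arm", "body": {"series": [0,0,0.015,0,0,0,0.035,0,0,0,0.055,0,0,0,0.07,0,0,0,0.081,0,0,0,0.088,0,0,0,0.091,0,0,0,0.091,0]}}

```text
time: 31.72
tool_pos: [0.4256, -0.1287, 0.0034]
tcp_rot: [2.352, 2.082, 0.0]
wrist_force: [0.1, -0.1, -0.4]
width: 0.845
grip_force: 0.0
```

Call:
{"method": "step_arm", "body": {"series": [0,0,0,0,0,0,0,0,0,0,0,0,0,0,0,0,0,0,0,0,0,0,0,0], "gripper": 0.43, "newtons": 55}}

```text
time: 32.48
tool_pos: [0.426, -0.1288, 0.004]
tcp_rot: [2.352, 2.082, 0.001]
wrist_force: [-1.4, 1.2, 5.9]
width: 0.571
grip_force: 60.0
```

```bash
python3 plan.py -.2104,-.0376,.03,.273 0,0,.091,0 -- .4258 -.1288 .003 -.122
```

```text
cmd [ 0.4258 -0.1287  0.003  -0.122 ] meas [ 0.426  -0.1288  0.004 ] -0.1217 tilt [ 0.0011 -0.0004] t 32.48 F [-1.4  1.2  5.9] w 0.571
shift -0.0001 0.0 0.0 turn -0.0
```

Call:
{"method": "step_arm", "body": {"series": [0,0,-0.005,0,0,0,-0.015,0,0,0,-0.035,0,0,0,-0.06,0,0,0,-0.085,0,0,0,-0.105,0,0,0,-0.117,0,0,0,-0.117,0]}}

```text
time: 33.48
tool_pos: [0.4258, -0.1287, 0.121]
tcp_rot: [2.351, 2.081, 0.001]
wrist_force: [0.0, 0.5, -4.4]
width: 0.572
grip_force: 58.8
```

```bash
python3 plan.py 0,0,-.117,0 -- .6638 -.1237 .12 -.110
```

```text
cmd [ 0.4258 -0.1287  0.12   -0.122 ] meas [ 0.4258 -0.1287  0.121 ] -0.1217 tilt [ 0.0016 -0.0006] t 33.48 F [ 0.   0.5 -4.4] w 0.572
shift 0.034 0.2356 0.0 turn -0.012
```

Call:
{"method": "step_arm", "body": {"series": [0.002,0.012,0,0,0.005,0.036,0,-0.003,0.011,0.075,0,-0.006,0.017,0.118,0,-0.009,0.023,0.16,0,-0.012,0.028,0.197,0,-0.012,0.032,0.224,0,-0.012,0.034,0.2356,0,-0.012]}}

```text
time: 34.48
tool_pos: [0.6646, -0.123, 0.1181]
tcp_rot: [-2.338, -2.096, 0.002]
wrist_force: [-0.9, -0.7, -5.6]
width: 0.573
grip_force: 58.8
```

Call:
{"method": "step_arm", "body": {"series": [0,0,0.01,0,0,0,0.03,0,0,0,0.05,0,0,0,0.068,0,0,0,0.08,0,0,0,0.08,0]}}

```text
time: 35.22
tool_pos: [0.662, -0.1232, 0.0385]
tcp_rot: [-2.338, -2.095, 0.003]
wrist_force: [-0.9, -0.1, -4.2]
width: 0.572
grip_force: 58.6
```

```bash
python3 plan.py .034,.2356,0,-.012 0,0,.08,0 -- .6638 -.1237 .017 -.110;  python3 fs.py stone_largest .6638 -.1237 -.11 .062|sed -n 1,3p; python3 look.py l6 190,120,320,210 285,120,390,220
```

```text
cmd [ 0.6638 -0.1237  0.04   -0.11  ] meas [ 0.662  -0.1232  0.0385] -0.1097 tilt [-0.003   0.0006] t 35.23 F [-0.9 -0.1 -4.2] w 0.572
shift -0.0 0.0 0.023 turn -0.0
both fz [ 0.6618 -0.1231 -0.1277  0.0614] [[0.01, 0.48, 0.24, 0.24], [0.0, 0.12, 0.24, 0.0]]
both [ 0.6611 -0.1228 -0.1341  0.062 ] [[0.0, 0.25, 0.26, 0.25], [0.0, 0.25, 0.01, 0.0]]
scene [ 0.6618 -0.1218 -0.1061  0.062 ] [[0.0, 0.25, 0.25, 0.12]]
3.08
3.81
```

View pics/l6.png

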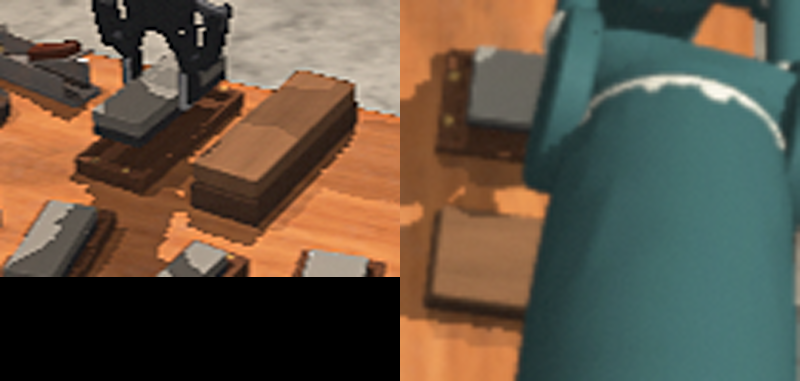

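The largest stone hangs level over its holder with the box clear of it (scene crop, stone end at (120,120)). Lowering.

Call:
{"method": "step_arm", "body": {"series": [0,0,0.005,0,0,0,0.01,0,0,0,0.015,0,0,0,0.019,0,0,0,0.021,0,0,0,0.022,0,0,0,0.022,0,0,0,0.022,0]}}

```text
time: 36.42
tool_pos: [0.6636, -0.1235, 0.0185]
tcp_rot: [2.34, 2.096, 0.0]
wrist_force: [-0.5, 0.8, -5.2]
width: 0.572
grip_force: 58.8
```

Call:
{"method": "step_arm", "body": {"series": [0,0,0.001,0,0,0,0.002,0,0,0,0.003,0,0,0,0.004,0,0,0,0.0045,0,0,0,0.0045,0]}}

```text
time: 37.17
tool_pos: [0.6634, -0.1234, 0.0141]
tcp_rot: [2.34, 2.096, 0.0]
wrist_force: [-1.0, -0.2, -1.4]
width: 0.572
grip_force: 59.0
```

Call:
{"method": "step_arm", "body": {"series": [0,0,0.0005,0,0,0,0.001,0,0,0,0.001,0]}}

```text
time: 37.55
tool_pos: [0.6634, -0.1234, 0.0141]
tcp_rot: [-2.34, -2.096, 0.0]
wrist_force: [-4.9, 2.3, 5.9]
width: 0.571
grip_force: 60.1
```

Call:
{"method": "step_arm", "body": {"series": [0,0,0,0,0,0,0,0,0,0,-0.001,0,0,0,-0.002,0], "gripper": 0.68}}

```text
time: 38.05
tool_pos: [0.6635, -0.1235, 0.0148]
tcp_rot: [2.34, 2.096, 0.0]
wrist_force: [0.0, 0.1, -0.3]
width: 0.68
grip_force: 0.0
```

Call:
{"method": "step_arm", "body": {"series": [0,0,-0.01,0,0,0,-0.03,0,0,0,-0.055,0,0,0,-0.085,0,0,0,-0.115,0,0,0,-0.14,0,0,0,-0.16,0,0,0,-0.16,0]}}

```text
time: 39.05
tool_pos: [0.6651, -0.1238, 0.1782]
tcp_rot: [2.336, 2.093, 0.005]
wrist_force: [0.4, -0.5, 0.2]
width: 0.678
grip_force: 0.0
```

```bash
python3 plan.py 0,0,.022,0 0,0,.0045,0 0,0,.001,0 0,0,-.002,0 0,0,-.16,0 -- .38 -.40 .23 -.5
```

```text
cmd [ 0.6638 -0.1237  0.1745 -0.11  ] meas [ 0.6651 -0.1238  0.1782] -0.1096 tilt [ 0.0054 -0.0012] t 39.05 F [ 0.4 -0.5  0.2] w 0.678
shift -0.3058 -0.2517 -0.0555 turn 0.39
```

Retracting the arm out of view for the final check.

Call:
{"method": "step_arm", "body": {"series": [-0.02,-0.017,-0.01,0.02,-0.055,-0.045,-0.03,0.08,-0.095,-0.078,-0.05,0.15,-0.135,-0.111,-0.0555,0.22,-0.175,-0.144,-0.0555,0.29,-0.215,-0.177,-0.0555,0.35,-0.25,-0.206,-0.0555,0.39,-0.28,-0.23,-0.0555,0.39]}}

```text
time: 40.05
tool_pos: [0.4008, -0.3773, 0.2291]
tcp_rot: [-2.702, -1.599, 0.002]
wrist_force: [0.1, -1.2, -0.3]
width: 0.678
grip_force: 0.0
```

```bash
python3 - <<'E'
from h import *
import json
F=json.load(open('fit.json'));a=viewer.read_camera('scene');b=viewer.read_camera('top')
for n,m,zt in zip(S,H,(.03,.031,.033,.035)):
    W,L,_=DIM[n]; v0=F[m][:3]
    for nm,p,fz in (('fz',(a,b),1),('both',(a,b),0)): 
        v,r=fit(p,v0,W,L,zt,bool(fz)); d=np.subtract(v[:2],v0[:2]); print(n,nm,v.round(4),'off',(d*1000).round(1),'yaw',round(v[2]-v0[2],3),r.max())
n='boxed_stone';print(fit((a,b),F[n][:3],*DIM[n],sg=[1,1,-1,-1])[0].round(4),F[n])
E
python3 look.py end 180,120,350,255 200,125,390,265; python3 plan.py -.28,-.23,-.0555,.39 -- .38 -.4 .23 -.5
```

```text
stone_smallest fz [ 0.5412  0.0888 -0.1352  0.0317] off [-0.5  1.2] yaw 0.005 0.25
stone_smallest both [ 0.5418  0.0882 -0.1359  0.03  ] off [0.2 0.6] yaw 0.005 0.25
stone_small fz [0.6559 0.0923 0.1469 0.0327] off [-0.9  1.5] yaw 0.0 0.25
stone_small both [0.6568 0.0918 0.1468 0.031 ] off [-0.1  1. ] yaw -0.0 0.5
stone_large fz [0.431  0.0862 0.1541 0.0344] off [-0.6  1.3] yaw 0.004 0.25
stone_large both [0.4313 0.0856 0.1526 0.033 ] off [-0.2  0.8] yaw 0.002 0.49
stone_largest fz [ 0.6633 -0.1226 -0.111   0.037 ] off [-0.6  1.4] yaw -0.002 0.25
stone_largest both [ 0.6642 -0.1235 -0.1131  0.035 ] off [0.2 0.5] yaw -0.004 0.5
[ 0.5516 -0.1274 -0.1018  0.046 ] [0.5515994539717147, -0.1272897498688402, -0.10185136457446331, 0.046]
2.35
2.11
cmd [ 0.4044 -0.3767  0.23   -0.5   ] meas [ 0.4024 -0.3766  0.2293] -0.5025 tilt [-0.0012  0.0016] t 40.25 F [ 0.3  1.  -0.5] w 0.682
shift -0.0322 -0.0103 0.0 turn -0.0
```

View pics/end.png

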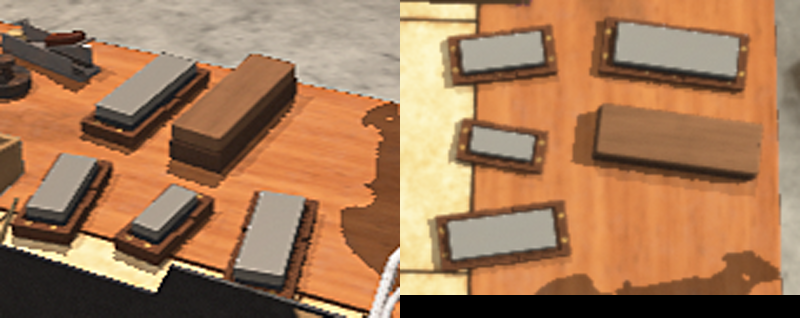

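All four stones show pale side up and centred in their holders. The fitted tops agree with fully seated heights to within 2 mm, and the box has not moved. Handing in.

```bash
python3 -c "
from workcell import job
print(job.finish_job())"
```

```text
the job is handed in; nothing more can be done
None
```

All four stones are in their own holders, pale side up, flat and seated to within about 2 mm in the final camera check; the box did not move, nothing went near the oil can, and the job was handed in at about 40 s of the 102 s allowed.

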